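# Empty the relay bin into the tray and dock it

## Robot

A 6-joint arm with a two-finger parallel gripper is mounted at the origin on the work surface. World frame = base frame: x ahead of the robot, y to its left, z up, the work surface at z = 0. Lengths are in mm, angles in rad, forces in N, time in s.
With the tool pointing down it reaches from about 325 to 775 mm from the base axis. Payload 5.5 kg.
Tool frame: the origin (TCP) lies midway between the tips of the shut fingers; the grasp point (between the pads) lies 19 mm behind it; z points along the fingers, y is the line along which they close (so a half turn about z gives the same grasp; the last joint's range is limited). The gripper opens to 85 mm and grips with 20 to 120 N. Pads are 22 mm wide; open, the fingers measure 114 mm over their backs; the gripper's body (76 mm by 85 mm) begins 54 mm behind the grasp point. The pads swing forward as they close: fully open they stand 13 mm farther back than shut.
Start: joints at [1.246, 0.091, 1.231, -0, 1.82, -0.057], TCP at [158.77, 578.626, 231.275] pointing down, gripper open.
Joint ranges: [-2.87, 2.87], [-0.86, 2.18], [0.17, 2.46], [-1.51, 4.65], [0.06, 2.69], [-2.65, 2.65]. Speed limits (rad/s): [2.57, 2.57, 3.01, 3.14, 3.14, 3.14].

## Interface

Orientations are given as [roll, pitch, yaw] about the fixed x, y, z axes, in that order (R = Rz(yaw) Ry(pitch) Rx(roll)).
In Python, from workcell import * gives the robot as it stands. The module is installed in compiled form; this text tells all that it offers.
- The arm moves only by the shell command python3 -m handwheel 'ROWS' [FORCE]. ROWS is JSON, a list of rows, each a list of 7 numbers: the shift along the tool's x, y, z in cm, then the turn, a rotation vector about the tool's x, y, z in rad, then the finger opening in cm, from 0 to 8.54. In form: [[tx, ty, tz, ax, ay, az, hand], ...]. A call has 1 to 10 rows; each row shifts and turns the commanded pose from where the row before left it, along the tool's axes as they then stand; what a row does not reach is not made up. A row lasts 1/8 s, in which the tool goes at most 62.5 mm and 10.7 degrees, less where a joint would pass 70% of its speed; a pose out of reach is approached as far as the arm can. A call with a gripper value outside its range is refused whole. The fingers move at their own pace and stop on an object; FORCE is the grip in N (left out, the last holds). Time passes only in rows, so rows that do not move let the fingers close. It gives the time, the measured TCP pose, the force, the opening and the grip force at its end, in the units of the state.
- sense(): the state, without advancing time (a new reading comes with each control period).
- snapshot(name): name is "scene" or "top"; returns the picture (384x512x3 uint8, blue, green, red); there is no depth.
- camera_params(name): a dict with "camera_matrix" (3x3 intrinsics, pixels), "k1" (the pictures are not rectified: a ray, as slopes to the right and down, at radius r is drawn at 1 + k1 r^2 times it, then the intrinsics apply), "R" (3x3) and "t" (3): a world point X has camera coordinates R X + t. Camera axes: x right, y down, z forward; pixel columns grow to the right and rows downward; lengths in mm; the calibration is good to about 2 mm. A picture is of the moment at which its call begins. camera_params takes no time and is no camera call.
- close_job(): hands the job in; it is judged then, once.
The state is a dict: "time_s": time; "joint_positions": joint angles; "dq": joint speeds; "joint_efforts": joint torques, N m; "tcp_pos": TCP position; "ee_rot": TCP orientation; "contact_force": force on the tool from outside, world axes, zero at the start; "torque": the same for the moment, N m; "opening": finger opening in mm; "gripper_force": force on a finger pad.
Only numpy, scipy, OpenCV 4.12 (cv2) and the standard library are available. Lean on these libraries where they do the work, as an engineer would, in place of code of your own. Each camera call takes 0.05 s, during which the arm holds its last target. There are 200 camera calls.

## Task

Pick up the metal parts bin, tip it over the grey tray so that all three relay blocks slide out into the tray, then stand the empty bin upright again and slide its foot under the lips of the dark steel dock, back wall first, until it is fully home against the end stop. Do not ram the dock, and leave the screwdriver, the can and the carton where they are.

Things in the scene. Friction and masses are not known exactly. Their poses are not given: they have to be found in the camera images.
- bin: Open-topped bare metal parts bin, 110 mm high, about 0.28 kg empty. Origin: centre of its underside; z up, x towards its back wall. Foot plate 90 (x) x 84 (y) x 8 mm. Above it 66 mm wide outside; upright side walls 3 mm thick, to be gripped across y near back and rim. Back wall upright at x = +45; front wall leans out from x = -45 at the foot to -115 at the rim, as a spout. Inner floor at z = 8.
- tray: Fixed shallow painted-metal tray, 220 (x) x 200 (y) x 40 mm high, walls 4 mm. Origin: centre of its underside, on the bench.
- dock: Fixed dark steel channel for the bin's foot. Origin on the bench where the bin's origin is when fully home, axes as the bin's; x is the sliding direction. Side rails 18 mm high and 88 mm apart (x -45 to +45), their lips reach 7 mm in over the foot at 12 mm height (x -33 to +45), 74 mm between the lips. End stop 30 mm high at x = +45. The floor is the bench.
- block_a: Grey plastic relay block, a solid cuboid 24 x 36 x 60 mm, about 50 g. Origin at its centre; x along the 24 mm, y along the 36 mm, z along the 60 mm side. Starts standing in the bin, side by side with the two others.
- block_b: Grey plastic relay block, a solid cuboid 24 x 36 x 60 mm, about 50 g. Origin at its centre; x along the 24 mm, y along the 36 mm, z along the 60 mm side. Starts standing in the bin, side by side with the two others.
- block_c: Grey plastic relay block, a solid cuboid 24 x 36 x 60 mm, about 50 g. Origin at its centre; x along the 24 mm, y along the 36 mm, z along the 60 mm side. Starts standing in the bin, side by side with the two others.
- screwdriver: Bystander: screwdriver lying on the bench, about 200 mm long. Origin below its middle.
- can: Bystander: closed can standing on the bench, 60 mm across, 120 mm high. Origin: centre of its underside.
- carton: Bystander: cardboard carton 60 x 110 x 50 mm high on the bench, beyond the tray. Origin: centre of its underside.
- dock_mouth (a point): Middle of the dock's open end on the bench, 86 mm before the dock's origin, where flared guides 10 mm high stand about 120 mm apart; they narrow to 88 mm at the rails. The bin enters here, back wall first.
- bin_lip (a point): Middle of the rim of the bin's leaning front wall (spout), at x = -115, z = 110 in the bin's frame; the blocks leave over this edge.
Mind the look-alikes: they are no part of the job. What is shaped like the block_c but purple is not meant.

How it is judged:
By the outcome, as a careful person would: the job done as asked, in the order asked, and still so for the second after the job is handed in, with the robot touching nothing.
It also fails if it takes over 64 s, if anything falls off the work surface, if the arm or the gripper's body presses on something with over 40 N, if the wrist force passes 120 N, or if a joint passes its speed limit or range.

## Working session

There is one attempt and no reset: what is moved stays moved. The work goes in short steps, Python scripts to look and compute and a shell command to move; the robot and the scene stay as the last step left them, time stands still between calls to the robot, and variables do not carry over. Pictures are saved under pics/ and viewed, at most 11 in all, crops included, and the job is handed in when it is done.

```bash
mkdir -p pics; python3 - <<'E'
from workcell import *
import cv2
for n in("scene","top"):
    cv2.imwrite(f"pics/{n}0.png",snapshot(n)); p=camera_params(n)
    print(n,p["camera_matrix"],p["k1"],(-p["R"].T@p["t"]).round(0) if hasattr(p["R"],'T') else p)
    print(p["R"])
print(sense())
E
```

```text
scene [[482.58649789   0.         250.86860697]
 [  0.         482.58649789 196.05152744]
 [  0.           0.           1.        ]] -0.18273686819173504 [1656.  145. 1191.]
[[-0.15980711  0.98710203  0.00955386]
 [ 0.69378243  0.11919439 -0.71025251]
 [-0.70223046 -0.1068751  -0.70388216]]
top [[385.55452187   0.         257.59957028]
 [  0.         385.55452187 188.86905869]
 [  0.           0.           1.        ]] -0.006217740111177835 [ 391.    8. 1364.]
[[-1.84588979e-03 -9.99935290e-01  1.12253788e-02]
 [-9.88952262e-01  1.61521548e-04 -1.48234266e-01]
 [ 1.48222861e-01 -1.13749879e-02 -9.88888565e-01]]
{'time_s': 0.1, 'joint_positions': array([ 1.24631822e+00,  9.17921370e-02,  1.23177863e+00, -3.96761466e-05,
        1.81977346e+00, -5.66820967e-02]), 'dq': array([-0.00080041, -0.00136503, -0.00218803, -0.00111459,  0.00020961,
       -0.00054371]), 'joint_efforts': array([ 2.49699428e-03, -4.60217142e+01, -4.19218719e+01, -7.63051753e-05,
        1.06660626e-02, -2.55834726e-05]), 'tcp_pos': array([158.68895481, 578.37776746, 230.25135852]), 'ee_rot': array([-3.13984171e+00, -6.08218392e-05,  2.87378685e+00]), 'contact_force': array([ 0.50781202,  0.17714601, -0.35516553]), 'torque': array([-0.01832065,  0.01498647,  0.01479017]), 'gripper_force': 0.0, 'opening': 85.1077652019979}
```

View pics/scene0.png

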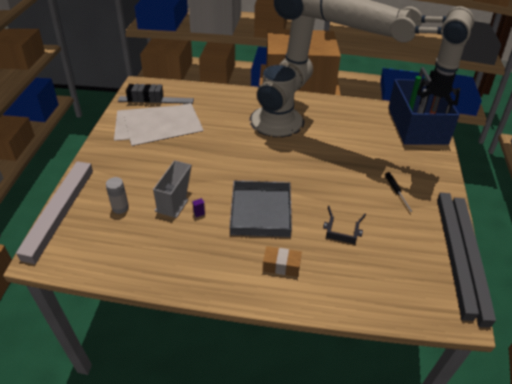

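View pics/top0.png

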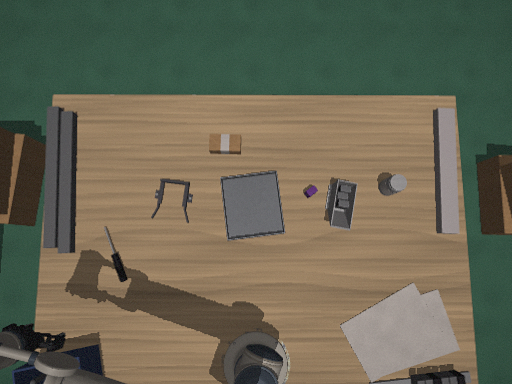

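The scene picture shows the bin at about (173,190), a purple look-alike block at (198,207), the tray at (262,208), the dock at (344,228), the can at (117,195), the carton at (282,262) and the screwdriver at (397,192). In the top picture the bin is at (341,204), the purple block at (311,190), the tray at (252,205) and the dock at (174,198), with its mouth towards the robot.
Candidates for the blocks are the three grey tops inside the bin, at about top (346,187), (344,197) and (341,207), and the purple block at (311,190). The grey ones in the bin fit the description. I'll confirm that in a crop.

```bash
python3 - <<'E'
import cv2,numpy as np
t=cv2.imread("pics/top0.png")
a=cv2.resize(t[165:240,300:400],None,fx=7,fy=7,interpolation=cv2.INTER_CUBIC)
cv2.imwrite("pics/c1.png",a)
b=cv2.resize(t[160:250,140:295],None,fx=5,fy=5,interpolation=cv2.INTER_CUBIC)
cv2.imwrite("pics/c2.png",b)
E
```

```text
(no output)
```

View pics/c1.png

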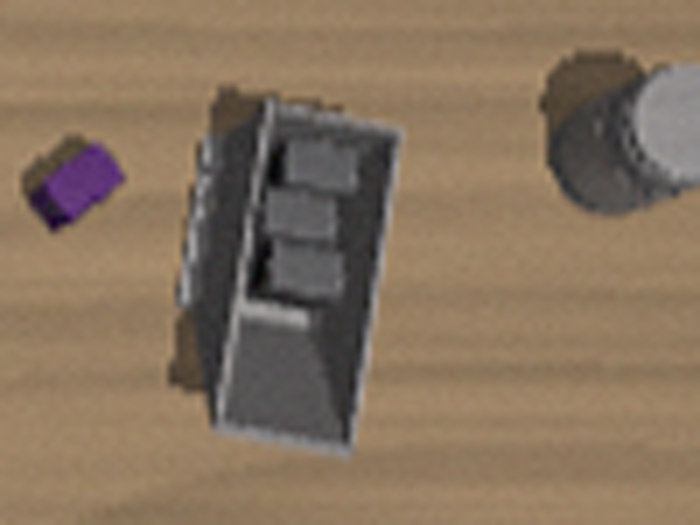

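View pics/c2.png

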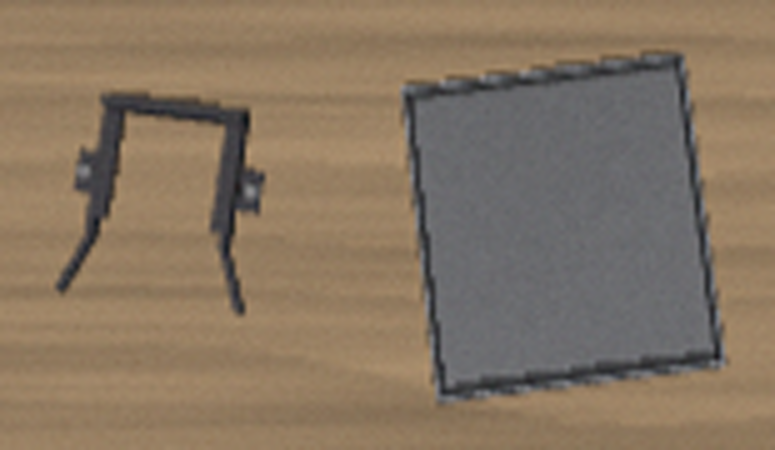

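The first crop confirms three grey blocks standing in the bin, at crop (322,165), (300,213) and (307,268). The block outside the bin at (75,185) is purple, so it is not part of the job. The bin's back wall faces up in the picture (away from the robot) and the spout faces the robot. The second crop shows the dock, with its stop at (176,105) and its flares at (62,290) and (238,312), and the tray corners.

```bash
cat > h.py <<'E'
import numpy as np,cv2,json
from workcell import *
def ray(n,uv,z):
    p=camera_params(n);K=np.array(p["camera_matrix"],float);R=np.array(p["R"]);t=np.array(p["t"]).ravel()
    q=cv2.undistortPoints(np.array(uv,float).reshape(-1,1,2),K,np.array([p["k1"],0,0,0]),None,None,(3,50,1e-10)).reshape(-1,2)
    d=np.c_[q,np.ones(len(q))]@R; c=-R.T@t
    return c+d*((np.reshape(z,(-1,1))-c[2])/d[:,2:])
def proj(n,X):
    p=camera_params(n);R=np.array(p["R"]);t=np.array(p["t"]).ravel()
    return cv2.projectPoints(np.array(X,float).reshape(-1,3),cv2.Rodrigues(R)[0],t,np.array(p["camera_matrix"],float),np.array([p["k1"],0,0,0]))[0].reshape(-1,2)
def uncrop(uv,s,ox,oy): return (np.array(uv,float)+.5)/s-.5+[ox,oy]
def fr(x,y,yaw,pts):
    c,s=np.cos(yaw),np.sin(yaw);P=np.array(pts,float).reshape(-1,3).copy()
    P[:,:2]=P[:,:2]@np.array([[c,s],[-s,c]])+[x,y];return P
E
cat > m1.py <<'E'
from h import *
np.set_printoptions(precision=2,suppress=True)
r=ray("top",uncrop([(268,101),(403,130),(350,455),(215,432)],7,300,165),110)
print("bin rim BL BR FR FL",r[:,:2]); n=np.linalg.norm
print("len",n(r[0]-r[3]),n(r[1]-r[2]),"wid",n(r[0]-r[1]),n(r[2]-r[3]))
b=(r[0]+r[1])/2;f=(r[2]+r[3])/2;d=b-f;yb=np.arctan2(d[1],d[0]);u=np.array([np.cos(yb),np.sin(yb)])
print("bin yaw",yb,"origin",((b+f)/2)[:2]+35*u)
t=ray("top",uncrop([(405,88),(682,55),(722,360),(440,400)],5,140,160),40)
print("tray",t[:,:2],t.mean(0),n(t[0]-t[3]),n(t[0]-t[1]),"yaw",np.arctan2(*(t[0]-t[3])[[1,0]]))
k=ray("top",uncrop([(128,107),(225,120),(213,228),(113,213)],5,140,160),18)
s=ray("top",uncrop([(103,93),(248,113)],5,140,160),30)
g=ray("top",uncrop([(62,290),(238,312)],5,140,160),10)
print("lips",k[:,:2],"w",n(k[0]-k[1]),n(k[2]-k[3]),"len",n(k[0]-k[3]),n(k[1]-k[2]))
print("stop",s[:,:2],n(s[0]-s[1]),"flare",g[:,:2],n(g[0]-g[1]))
ms,mg,mk=s.mean(0),g.mean(0),(k[2]+k[3])/2
for nm,a,c in(("stop-flare",ms,mg),("stop-lip",ms,mk)): print(nm,np.arctan2(*(a-c)[[1,0]]),n((a-c)[:2]))
yd=np.arctan2(*(s[0]-s[1])[[1,0]])-np.pi/2;print("yaw stopline",yd,"mouth",mg)
E
python3 m1.py
```

```text
Traceback (most recent call last):
  File "m1.py", line 3, in <module>
    r=ray("top",uncrop([(268,101),(403,130),(350,455),(215,432)],7,300,165),110)
  File "h.py", line 5, in ray
    q=cv2.undistortPoints(np.array(uv,float).reshape(-1,1,2),K,np.array([p["k1"],0,0,0]),None,None,(3,50,1e-10)).reshape(-1,2)
      ~~~~~~~~~~~~~~~~~~~^^^^^^^^^^^^^^^^^^^^^^^^^^^^^^^^^^^^^^^^^^^^^^^^^^^^^^^^^^^^^^^^^^^^^^^^^^^^^^^^^^^^^^^
cv2.error: OpenCV(4.12.0) /io/opencv/modules/calib3d/src/undistort.dispatch.cpp:393: error: (-215:Assertion failed) CV_IS_MAT(matP) && matP->rows == 3 && (matP->cols == 3 || matP->cols == 4) in function 'cvUndistortPointsInternal'
```

```bash
sed -i 's/cv2.undistortPoints(\(.*\),None,None,(3,50,1e-10))/cv2.undistortPointsIter(\1,np.eye(3),np.eye(3),(3,50,1e-10))/' h.py; python3 m1.py
```

```text
bin rim BL BR FR FL [[ 612.08 -272.07]
 [ 598.18 -335.59]
 [ 445.39 -304.78]
 [ 456.12 -242.3 ]]
len 158.77018017626665 155.86577853262403 wid 65.01605210222473 63.39293917771026
bin yaw -0.19375344070147923 origin [ 562.29 -295.42]
tray [[630.71 121.7 ]
 [654.21 -71.66]
 [441.87 -97.13]
 [415.06  95.25]] [535.46  12.04  40.  ] 217.27168581655206 194.7778146078921 yaw 0.12203674570431737
lips [[621.04 318.94]
 [611.73 250.28]
 [535.11 256.67]
 [545.71 326.9 ]] w 69.28955402472066 71.03077178937798 len 75.74614340235681 76.8810823858258
stop [[628.94 333.99]
 [614.73 232.17]] 102.80664396361894 flare [[492.38 362.58]
 [476.89 239.08]] 124.46051682764491
stop-flare -0.1286496388824022 138.3423189158706
stop-lip -0.10646127419491717 81.88522492263351
yaw stopline -0.13867898770133058 mouth [484.63 300.83  10.  ]
```

```bash
cat > log.py <<'E'
from h import *
s=sense();f=open("log.jsonl","a");f.write(json.dumps([list(map(float,s["joint_positions"])),list(map(float,s["tcp_pos"])),list(map(float,s["ee_rot"]))])+"\n")
np.set_printoptions(precision=3,suppress=True);print(s["time_s"],s["joint_positions"],s["tcp_pos"],s["ee_rot"],s["contact_force"],s["opening"],s["gripper_force"])
E
python3 log.py
python3 -m handwheel '[[-3.6,-4.1,0,0,0,0,8.5],[-3.6,-4.1,0,0,0,0,8.5],[-3.6,-4.1,0,0,0,0,8.5],[-3.6,-4.1,0,0,0,0,8.5],[-3.6,-4.1,0,0,0,0,8.5],[-3.6,-4.1,0,0,0,0,8.5],[-3.6,-4.1,0,0,0,0,8.5],[-3.6,-4.1,0,0,0,0,8.5],[-3.6,-4.1,0,0,0,0,8.5]]' 80
python3 log.py
python3 -m handwheel '[[-3.6,-4.1,0,0,0,0,8.5],[-3.6,-4.1,0,0,0,0,8.5],[-3.6,-4.1,0,0,0,0,8.5],[-3.6,-4.1,0,0,0,0,8.5],[-3.6,-4.1,0,0,0,0,8.5],[-3.6,-4.1,0,0,0,0,8.5],[-3.6,-4.1,0,0,0,0,8.5],[-3.6,-4.1,0,0,0,0,8.5],[-3.6,-4.1,0,0,0,-0.07,8.5],[0,0,0,0,0,0,8.5]]'
python3 log.py
```

```text
0.1 [ 1.246  0.092  1.232 -0.     1.82  -0.057] [158.689 578.378 230.251] [-3.14  -0.     2.874] [ 0.508  0.177 -0.355] 85.1077652019979 0.0
time_s: 1.23
tcp_pos: [373.9, 135.4, 231.0]
ee_rot: [3.142, 0.0, 2.874]
contact_force: [0.4, 0.5, -0.1]
opening: 85.0
gripper_force: 0.0
1.225 [ 0.262 -0.459  1.715  0.     1.885 -1.041] [373.878 135.357 231.   ] [3.142 0.    2.874] [ 0.353  0.492 -0.057] 84.99169138740878 0.0
time_s: 2.48
tcp_pos: [588.4, -307.8, 226.3]
ee_rot: [3.14, -0.006, 2.941]
contact_force: [1.1, 0.7, -0.0]
opening: 85.2
gripper_force: 0.0
2.475 [-0.533  0.274  1.035 -0.001  1.839 -1.903] [ 588.38  -307.752  226.301] [ 3.14  -0.006  2.941] [ 1.081  0.718 -0.024] 85.20424471303508 0.0
```

```bash
python3 log.py; python3 - <<'E'
from h import *
t=cv2.imread("pics/scene0.png")
S=6
def crop(x0,y0,w,h,P):
    c=cv2.resize(t[y0:y0+h,x0:x0+w],None,fx=S,fy=S,interpolation=cv2.INTER_CUBIC)
    for u,v in proj("scene",P):
        cv2.circle(c,(int((u-x0+.5)*S-.5),int((v-y0+.5)*S-.5)),3,(0,0,255),1)
    return c
b=fr(562.3,-295.4,-0.195,[(45,33,110),(45,-33,110),(-115,33,110),(-115,-33,110),(45,42,0),(45,-42,0),(-45,42,0)])
d=fr(569.9,289.7,-0.13,[(45,44,30),(45,-44,30),(45,37,18),(45,-37,18),(-33,37,18),(-33,-37,18),(-86,60,10),(-86,-60,10)])
a=crop(145,155,60,70,b);k=crop(315,200,60,50,d);k=cv2.copyMakeBorder(k,0,120,0,0,0)
cv2.imwrite("pics/c3.png",np.hstack([a,k])); print(a.shape,k.shape)
E
```

```text
2.475 [-0.533  0.274  1.035 -0.001  1.839 -1.903] [ 588.38  -307.752  226.301] [ 3.14  -0.006  2.941] [ 1.081  0.718 -0.024] 85.20424471303508 0.0
(420, 360, 3) (420, 360, 3)
```

View pics/c3.png

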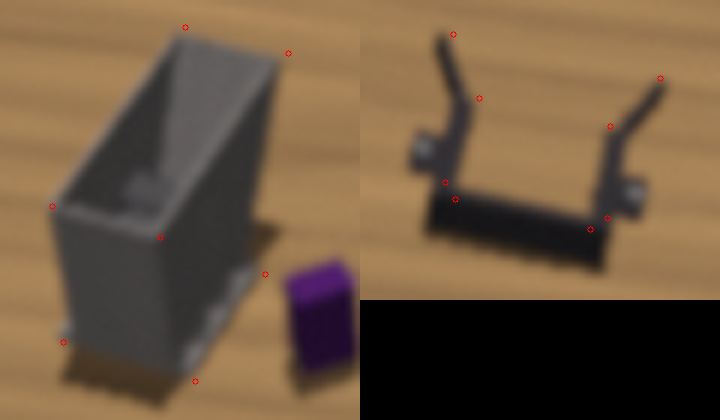

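The overlay on the scene view matches the bin's back rim corners at crop (52,207) and (160,237), and the dock to within about 1–2 px. The dock may sit about 2 mm further towards -y than I measured. Now I'll descend on the bin.

```bash
python3 -m handwheel '[[0,0.4,3,0,0,0,8.5],[0,0,3,0,0,0,8.5],[0,0,2.5,0,0,0,8.5],[0,0,0,0,0,0,8.5],[0,0,0,0,0,0,8.5],[0,0,0,0,0,0,8.5]]'; python3 log.py; python3 - <<'E'
from h import *
cv2.imwrite("pics/s1.png",cv2.resize(snapshot("scene")[110:230,110:250],None,fx=5,fy=5,interpolation=cv2.INTER_CUBIC))
E
```

```text
time_s: 3.22
tcp_pos: [589.8, -300.8, 148.5]
ee_rot: [-3.141, 0.003, 2.944]
contact_force: [0.2, -0.1, 0.2]
opening: 85.1
gripper_force: 0.0
3.225 [-0.523  0.255  1.194  0.     1.689 -1.896] [ 589.779 -300.781  148.537] [-3.141  0.003  2.944] [ 0.168 -0.058  0.229] 85.05801318360042 0.0
```

View pics/s1.png

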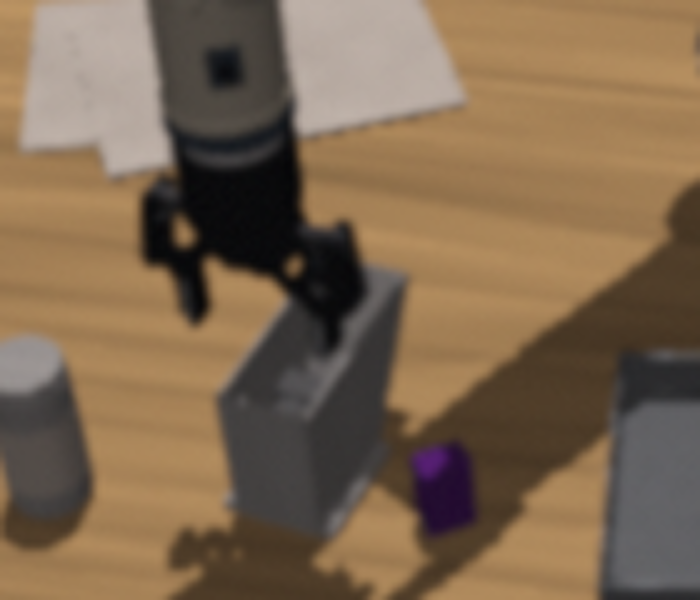

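The fingers, with tips at crop (195,318) and (332,345), straddle the rim near the back wall at (265,410). I'll descend and close.

```bash
python3 -m handwheel '[[0,0,2,0,0,0,8.5],[0,0,2,0,0,0,8.5],[0,0,2,0,0,0,8.5],[0,0,1.5,0,0,0,8.5],[0,0,0.6,0,0,0,8.5],[0,0,0,0,0,0,8.5],[0,0,0,0,0,0,8.5]]'; python3 -m handwheel '[[0,0,0,0,0,0,5],[0,0,0,0,0,0,5],[0,0,0,0,0,0,5],[0,0,0,0,0,0,5],[0,0,0,0,0,0,5],[0,0,0,0,0,0,5]]' 90; python3 log.py; python3 - <<'E'
from h import *
cv2.imwrite("pics/s2.png",snapshot("scene"))
from scipy.optimize import least_squares
L=[json.loads(l) for l in open("log.jsonl")]
print(sense()["torque"])
def fk(p,q):
    h,a,b,e,l,lat=p
    A=q[1]+q[2]; r=a*np.sin(q[1])+b*np.sin(A)+e*np.cos(A)+l*np.sin(A+q[4]); z=h+a*np.cos(q[1])+b*np.cos(A)-e*np.sin(A)+l*np.cos(A+q[4])
    c,s=np.cos(q[0]),np.sin(q[0]); return np.array([r*c-lat*s,r*s+lat*c,z])
s=least_squares(lambda p:np.concatenate([fk(p,q)-np.array(t) for q,t,_ in L]+[np.array(p[3:5]-[0,220])*.01]),[300,300,300,0,220,30])
print(s.x,s.cost)
E
```

```text
time_s: 4.15
tcp_pos: [589.7, -300.9, 66.4]
ee_rot: [-3.141, 0.002, 2.944]
contact_force: [-0.2, -0.9, -0.2]
opening: 85.0
gripper_force: 0.0
time_s: 4.9
tcp_pos: [590.1, -301.3, 66.9]
ee_rot: [-3.14, 0.003, 2.944]
contact_force: [2.7, -3.2, 7.0]
opening: 65.2
gripper_force: 100.8
4.9 [-0.523  0.283  1.307 -0.     1.548 -1.896] [ 590.058 -301.324   66.873] [-3.14   0.003  2.944] [ 2.709 -3.162  6.958] 65.18548565848428 100.84763646125793
[-0.18538897 -0.22800288  0.01595682]
[ 48.24379619 371.42360955 559.31054577  92.82927797 234.74030611
  33.91793789] 0.571693466891516
```

```bash
python3 -m handwheel '[[0,0,-1,0,0,0,5],[0,0,-2,0,0,0,5],[0,0,-3,0,0,0,5],[0,0,-3,0,0,0,5],[0,0,-3,0,0,0,5],[0,0,-3,0,0,0,5],[0,0,-2,0,0,0,5],[0,0,-0.5,0,0,0,5],[0,0,0,0,0,0,5]]' 100; python3 log.py; python3 -m handwheel '[[0.3,1.5,0,0,0,0,5],[0.9,3.5,0,0,0,0,5],[0.9,4.3,0,0,0,0,5],[0.9,4.4,0,0,0,0,5],[0.9,4.4,0,0,0,0,5],[0.9,4.4,0,0,0,0,5],[0.9,4.4,0,0,0,0,5],[0.65,3.7,0,0,0,-0.08,5],[0,0,0,0,0,-0.08,5],[0,0,0,0,0,0,5]]'; python3 log.py;  python3 - <<'E'
from h import *
cv2.imwrite("pics/s3.png",snapshot("scene"))
E
```

```text
time_s: 6.08
tcp_pos: [589.1, -300.5, 240.0]
ee_rot: [3.141, -0.0, 2.944]
contact_force: [-1.4, -0.1, -3.9]
opening: 65.1
gripper_force: 111.3
6.075 [-0.523  0.264  1.022  0.     1.856 -1.896] [ 589.114 -300.467  240.047] [ 3.141 -0.     2.944] [-1.386 -0.054 -3.946] 65.0958974060155 111.34329199790955
time_s: 7.32
tcp_pos: [586.3, 13.2, 239.3]
ee_rot: [3.142, -0.002, 3.105]
contact_force: [-0.1, -0.3, -3.4]
opening: 65.0
gripper_force: 112.9
7.325 [-0.036  0.058  1.252  0.     1.834 -1.569] [586.324  13.19  239.255] [ 3.142 -0.002  3.105] [-0.149 -0.332 -3.426] 65.00735493397355 112.92968273162842
```

View pics/s3.png

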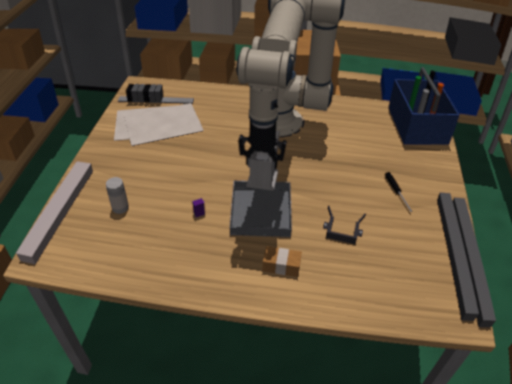

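The bin is held at (262,190) above the tray, upright. I'll tip part-way, then check reach.

```bash
python3 -m handwheel '[[0,0,0,0,-0.06,0,5],[0,0,0,0,-0.12,0,5],[0,0,0,0,-0.12,0,5],[0,0,0,0,-0.12,0,5],[0,0,0,0,-0.12,0,5],[0,0,0,0,-0.1,0,5],[0,0,0,0,-0.06,0,5],[0,0,0,0,0,0,5],[0,0,0,0,0,0,5]]'; python3 log.py; cat > fit.py <<'E'
from h import *
from scipy.optimize import least_squares
L=[json.loads(l) for l in open("log.jsonl")]
def fk(p,q):
    h,a,b,e,l,lat=p
    A=q[1]+q[2]; r=a*np.sin(q[1])+b*np.sin(A)+e*np.cos(A)+l*np.sin(A+q[4]); z=h+a*np.cos(q[1])+b*np.cos(A)-e*np.sin(A)+l*np.cos(A+q[4])
    c,s=np.cos(q[0]),np.sin(q[0]); return np.array([r*c-lat*s,r*s+lat*c,z])
s=least_squares(lambda p:np.concatenate([fk(p,q)-np.array(t) for q,t,_ in L]),[200,300,300,0,220,30])
print(s.x.round(1),s.cost)
p=s.x
for tilt in(45,60,75,90,100,110):
  for R,z in((590,240),(620,240),(590,260)):
    def g(q): return np.r_[fk(p,[0,q[0],q[1],0,q[2]])[[0,2]]-[R,z],200*(q.sum()-np.pi+np.radians(tilt))]
    k=least_squares(g,[-0.1,1.4,1.0],bounds=([-.86,.17,.06],[2.18,2.46,2.69]))
    print(tilt,R,z,k.x.round(2),round(k.cost,2))
E
python3 fit.py
```

```text
time_s: 8.5
tcp_pos: [586.8, 11.6, 240.2]
ee_rot: [3.141, 0.698, 3.102]
contact_force: [0.1, -0.8, -3.9]
opening: 65.0
gripper_force: 113.0
8.5 [-0.038 -0.564  1.912 -0.     1.095 -1.57 ] [586.844  11.626 240.204] [3.141 0.698 3.102] [ 0.136 -0.841 -3.901] 64.95793458800843 113.0386483669281
[157.2 372.6 558.5  96.9 340.7  33.9] 0.04131919390835635
45 590 240 [-0.62  1.98  0.99] 0.0
45 620 240 [-0.53  1.92  0.96] 0.0
45 590 260 [-0.62  1.95  1.03] 0.0
60 590 240 [-0.82  2.22  0.69] 0.0
60 620 240 [-0.7   2.16  0.64] 0.0
60 590 260 [-0.82  2.18  0.73] 0.0
75 590 240 [-0.86  2.38  0.34] 166.04
75 620 240 [-0.81  2.36  0.28] 0.0
75 590 260 [-0.86  2.33  0.39] 200.57
90 590 240 [-0.86  2.46  0.08] 524.52
90 620 240 [-0.84  2.46  0.06] 263.68
90 590 260 [-0.86  2.46  0.06] 409.12
100 590 240 [-0.86  2.46  0.06] 1782.93
100 620 240 [-0.86  2.46  0.06] 1560.49
100 590 260 [-0.86  2.45  0.06] 1585.27
110 590 240 [-0.86  2.46  0.06] 4233.4
110 620 240 [-0.86  2.46  0.06] 4003.76
110 590 260 [-0.86  2.44  0.06] 3921.92
```

Tipping straight outwards runs out of reach at the j5 limit. I need a sideways tip using j4, so I'll check j4's sense with a small roll.

```bash
python3 -m handwheel '[[0,0,0,0.1,0,0,5],[0,0,0,0,0,0,5],[0,0,0,0,0,0,5]]'; python3 log.py; cat > kin.py <<'E'
from h import *
from scipy.optimize import least_squares
from scipy.spatial.transform import Rotation as Ro
P=np.array([157.2,372.6,558.5,96.9,340.7,33.9]); S4,S6,C6=1,1,0
def fk(q,P=P,S4=1):
    h,a,b,e,l,lat=P
    Rx=lambda v,ax:Ro.from_rotvec(v*np.array(ax,float))
    R=Rx(q[0],[0,0,1]);p=np.array([0,0,h])+R.apply([0,lat,0])
    R=R*Rx(q[1],[0,1,0]);p=p+R.apply([0,0,a])
    R=R*Rx(q[2],[0,1,0]);p=p+R.apply([e,0,b])
    R=R*Rx(S4*q[3],[0,0,1])*Rx(q[4],[0,1,0]);p=p+R.apply([0,0,l])
    R=R*Rx(q[5],[0,0,1])*Rx(-np.pi/2,[0,0,1])
    return p,R
lo=np.array([-2.87,-.86,.17,-1.51,.06,-2.65]);hi=np.array([2.87,2.18,2.46,4.65,2.69,2.65])
def ik(p,R,q0):
    f=lambda q:np.r_[fk(q)[0]-p,200*(R.inv()*fk(q)[1]).as_rotvec()]
    k=least_squares(f,np.clip(q0,lo+1e-3,hi-1e-3),bounds=(lo,hi));return k.x,k.cost
E
python3 - <<'E'
from kin import *
for l in open("log.jsonl"):
    q,t,e=json.loads(l); p,R=fk(q); T=Ro.from_euler('xyz',e)
    print((p-t).round(1),(T.inv()*R).as_rotvec().round(3),np.round(q,3))
E
```

```text
time_s: 8.88
tcp_pos: [587.2, 12.4, 240.2]
ee_rot: [-3.044, 0.699, 3.104]
contact_force: [-0.2, -0.2, -3.9]
opening: 64.7
gripper_force: 113.2
8.875 [ 0.053 -0.546  1.902 -0.175  1.101 -1.421] [587.248  12.396 240.156] [-3.044  0.699  3.104] [-0.217 -0.179 -3.928] 64.66021022434441 113.19721341133118
[ 0.1 -0.  -0. ] [ 0.     0.    -3.142] [ 1.246  0.092  1.232 -0.     1.82  -0.057]
[ 0.  -0.1 -0. ] [-0.     0.    -3.142] [ 0.262 -0.459  1.715  0.     1.885 -1.041]
[-0.1 -0.1 -0. ] [-0.     0.    -3.142] [-5.330e-01  2.740e-01  1.035e+00 -1.000e-03  1.839e+00 -1.903e+00]
[-0.1 -0.1 -0. ] [-0.     0.    -3.142] [-5.330e-01  2.740e-01  1.035e+00 -1.000e-03  1.839e+00 -1.903e+00]
[-0.  -0.1  0. ] [-0.     0.    -3.142] [-0.523  0.255  1.194  0.     1.689 -1.896]
[-0.  -0.1 -0. ] [-0.    -0.    -3.142] [-0.523  0.283  1.307 -0.     1.548 -1.896]
[-0.  -0.1 -0. ] [ 0.    -0.     3.142] [-0.523  0.264  1.022  0.     1.856 -1.896]
[-0.  -0.1 -0. ] [-0.    -0.    -3.142] [-0.036  0.058  1.252  0.     1.834 -1.569]
[-0.  -0.1 -0. ] [-0.     0.    -3.142] [-0.038 -0.564  1.912 -0.     1.095 -1.57 ]
[ 0.  -0.1 -0. ] [ 0.    -0.     3.142] [ 0.053 -0.546  1.902 -0.175  1.101 -1.421]
```

```bash
sed -i 's/Rx(-np.pi\/2/Rx(np.pi\/2/' kin.py; cat > scan.py <<'E'
from kin import *
np.set_printoptions(precision=2,suppress=True,linewidth=150)
lipb,tcpb=np.array([-115,0,110.]),np.array([28,0,67.])
def pose(psi,th,lip):
    B=Ro.from_euler('z',psi)*Ro.from_euler('y',-th); return lip-B.apply(lipb-tcpb),B*Ro.from_euler('y',np.pi)
if __name__=="__main__":
  for d in range(-150,151,15):
    psi=np.radians(d); lip=np.array([535+25*np.cos(psi),12+25*np.sin(psi),85])
    p,_=pose(psi,np.radians(110),lip)
    q=np.array([-0.036,.058,1.252,0,1.834,-1.569-psi-.03]); worst=0;step=0
    for th in range(0,111,10):
        _,R=pose(psi,np.radians(th),lip); qn,c=ik(p,R,q)
        if th: step=max(step,abs(qn-q).max())
        worst=max(worst,c); q=qn
        if c>1: break
    print(d,th,round(worst,2),"step",round(step,2),q,p)
E
python3 scan.py
```

```text
-150 80 52.94 step 0.2 [ 0.18  0.8   0.82 -1.01  2.69  0.54] [520.71   3.75 234.08]
-135 110 355.75 step 0.19 [ 0.26  0.84  1.04 -1.51  2.62  0.2 ] [523.33   0.33 234.08]
-120 110 295.08 step 0.16 [ 0.35  0.74  1.19 -1.51  2.46  0.28] [526.75  -2.29 234.08]
-105 110 367.36 step 0.17 [ 0.43  0.62  1.36 -1.51  2.3   0.35] [530.73  -3.94 234.08]
-90 100 9.3 step 0.18 [ 0.5   0.44  1.55 -1.51  2.1   0.39] [535.    -4.5  234.08]
-75 100 205.24 step 0.18 [ 0.56  0.25  1.73 -1.51  1.91  0.42] [539.27  -3.94 234.08]
-60 90 26.37 step 0.18 [ 0.6  -0.04  1.96 -1.51  1.64  0.36] [543.25  -2.29 234.08]
-45 90 250.4 step 0.21 [ 0.59 -0.33  2.16 -1.51  1.37  0.24] [546.67   0.33 234.08]
-30 90 284.11 step 0.28 [ 0.47 -0.73  2.41 -1.51  0.97  0.06] [549.29   3.75 234.08]
-15 60 11.82 step 0.19 [ 0.2  -0.86  2.25 -0.55  0.85 -0.94] [550.94   7.73 234.08]
0 60 232.81 step 0.18 [-0.06 -0.86  2.21  0.06  0.82 -1.65] [551.5   12.   234.08]
15 60 41.67 step 0.21 [-0.36 -0.86  2.24  0.68  0.97 -2.36] [550.94  16.27 234.08]
30 60 62.56 step 0.19 [-0.47 -0.75  2.18  0.87  1.16 -2.65] [549.29  20.25 234.08]
45 40 82.3 step 0.17 [-0.37 -0.44  1.82  0.59  1.45 -2.65] [546.67  23.67 234.08]
60 10 33.81 step 0.14 [-0.1  -0.14  1.46  0.14  1.75 -2.65] [543.25  26.29 234.08]
75 0 906.42 step 0 [ 0.06 -0.07  1.39 -0.07  1.81 -2.65] [539.27  27.94 234.08]
90 0 3877.45 step 0 [ 0.15 -0.11  1.44 -0.17  1.78 -2.65] [535.    28.5  234.08]
105 0 8792.13 step 0 [ 0.25 -0.18  1.53 -0.28  1.71 -2.65] [530.73  27.94 234.08]
120 0 15386.11 step 0 [ 0.36 -0.27  1.66 -0.43  1.62 -2.65] [526.75  26.29 234.08]
135 0 23298.86 step 0 [ 0.48 -0.36  1.81 -0.6   1.51 -2.65] [523.33  23.67 234.08]
150 0 32159.45 step 0 [ 0.58 -0.45  1.97 -0.78  1.4  -2.65] [520.71  20.25 234.08]
```

```bash
python3 - <<'E'
from scan import *
s=sense()
for psi in(-1.8,-1.95,-2.1):
  q=np.array([-0.13,-.1,1.45,0,1.8,.25]);p=np.array([515,-62,222.])
  for th in range(0,111,10):
    _,R=pose(psi,np.radians(th),np.zeros(3)); qn,c=ik(p,R,q);q=qn
    if th in(0,70,90,100,110):print(psi,th,round(c,2),q)
E
```

```text
-1.8 0 0.0 [-0.19 -0.13  1.46 -0.    1.81  0.04]
-1.8 70 0.0 [ 0.35  0.27  1.45 -1.09  2.05  0.37]
-1.8 90 0.0 [ 0.38  0.43  1.48 -1.35  2.14  0.4 ]
-1.8 100 0.0 [ 0.37  0.5   1.5  -1.48  2.18  0.4 ]
-1.8 110 315.7 [ 0.36  0.55  1.5  -1.51  2.22  0.42]
-1.95 0 0.0 [-0.19 -0.13  1.46 -0.    1.81  0.19]
-1.95 70 0.0 [ 0.31  0.37  1.33 -1.05  2.15  0.41]
-1.95 90 0.0 [ 0.33  0.52  1.35 -1.32  2.24  0.39]
-1.95 100 0.0 [ 0.32  0.59  1.38 -1.46  2.28  0.37]
-1.95 110 210.63 [ 0.32  0.63  1.39 -1.51  2.31  0.38]
-2.1 0 0.0 [-0.19 -0.13  1.46 -0.    1.81  0.34]
-2.1 70 0.0 [ 0.26  0.45  1.22 -1.02  2.25  0.45]
-2.1 90 0.0 [ 0.28  0.6   1.24 -1.3   2.34  0.38]
-2.1 100 0.0 [ 0.27  0.67  1.26 -1.45  2.38  0.34]
-2.1 110 166.28 [ 0.27  0.7   1.29 -1.51  2.41  0.33]
```

```bash
python3 -m handwheel '[[0,0,0,-0.1,0,0,5],[0,0,0,0,0.1,0,5],[0,0,0,0,0.15,0,5],[0,0,0,0,0.15,0,5],[0,0,0,0,0.15,0,5],[0,0,0,0,0.1,0,5],[0,0,0,0,0.05,0,5],[2.3,-2.6,0.6,0,0,0,5],[2.3,-2.6,0.6,0,0,0,5],[2.3,-2.5,0.6,0,0,0,5]]'; python3 -m handwheel '[[0,0,0,0,0,0.1,5],[0,0,0,0,0,0.18,5],[0,0,0,0,0,0.18,5],[0,0,0,0,0,0.18,5],[0,0,0,0,0,0.18,5],[0,0,0,0,0,0.18,5],[0,0,0,0,0,0.18,5],[0,0,0,0,0,0.18,5],[0,0,0,0,0,0.18,5],[0,0,0,0,0,0.18,5]]'; python3 -m handwheel '[[0,0,0,0,0,0.13,5],[0,0,0,0,0,0.06,5],[0,0,0,0,0,0,5],[0,0,0,0,0,0,5]]'; python3 log.py;  python3 - <<'E'
from h import *
cv2.imwrite("pics/s4.png",snapshot("scene"));cv2.imwrite("pics/t4.png",snapshot("top"))
E
```

```text
time_s: 10.12
tcp_pos: [515.4, -63.7, 222.4]
ee_rot: [3.14, 0.002, 3.104]
contact_force: [0.3, -0.8, -4.2]
opening: 65.4
gripper_force: 113.3
time_s: 11.38
tcp_pos: [515.9, -63.1, 222.7]
ee_rot: [3.14, -0.002, 1.378]
contact_force: [0.1, -0.3, -4.5]
opening: 65.1
gripper_force: 113.7
time_s: 11.88
tcp_pos: [515.5, -62.8, 222.4]
ee_rot: [3.141, -0.001, 1.195]
contact_force: [-0.7, -0.1, -3.9]
opening: 65.1
gripper_force: 113.7
11.875 [-0.187 -0.129  1.463  0.001  1.806  0.189] [515.463 -62.827 222.439] [ 3.141 -0.001  1.195] [-0.698 -0.096 -3.906] 65.09985780231112 113.65376472473145
```

```bash
python3 -m handwheel '[[0,0,0,0,-0.1,0,5],[0,0,0,0,-0.15,0,5],[0,0,0,0,-0.15,0,5],[0,0,0,0,-0.15,0,5],[0,0,0,0,-0.15,0,5],[0,0,0,0,-0.15,0,5],[0,0,0,0,-0.15,0,5],[0,0,0,0,-0.15,0,5],[0,0,0,0,-0.15,0,5],[0,0,0,0,-0.15,0,5]]'; python3 log.py; python3 -m handwheel '[[0,0,0,0,-0.15,0,5],[0,0,0,0,-0.13,0,5],[0,0,0,0,0,0,5],[0,0,0,0,0,0,5],[0,0,0,0,0,0,5],[0,0,0,0,0,0,5]]'; python3 log.py; python3 - <<'E'
from h import *
a=snapshot("scene");b=snapshot("top");cv2.imwrite("pics/s5.png",a);cv2.imwrite("pics/t5.png",b)
c=[cv2.resize(i,(400,400),interpolation=cv2.INTER_CUBIC) for i in(a[120:260,190:330],b[130:270,190:330])]
cv2.imwrite("pics/st5.png",np.hstack(c))
E
```

```text
time_s: 13.22
tcp_pos: [515.8, -61.8, 221.8]
ee_rot: [-3.13, 1.452, 1.206]
contact_force: [0.6, -0.2, -4.3]
opening: 64.9
gripper_force: 115.2
13.225 [ 0.327  0.468  1.344 -1.23   2.208  0.397] [515.829 -61.813 221.776] [-3.13   1.452  1.206] [ 0.594 -0.154 -4.33 ] 64.8898130203721 115.17958402633667
time_s: 13.98
tcp_pos: [515.4, -62.3, 223.7]
ee_rot: [0.018, 1.414, -1.93]
contact_force: [-0.7, 0.2, -2.1]
opening: 65.0
gripper_force: 115.3
13.975 [ 0.324  0.579  1.374 -1.448  2.278  0.374] [515.367 -62.344 223.722] [ 0.018  1.414 -1.93 ] [-0.689  0.173 -2.053] 65.01174650454385 115.33783435821533
```

View pics/st5.png

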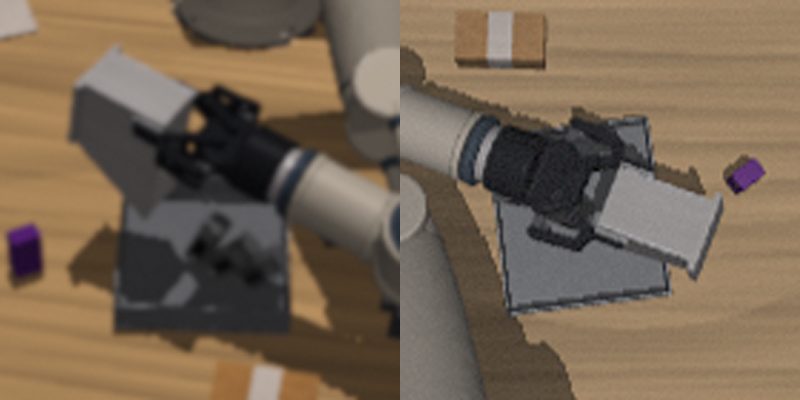

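The blocks are in the tray, at crop (205,235) to (260,270) in the scene half, and the wrist force has dropped to the empty bin's weight. I'll wait briefly, then bring the bin upright, moving back along the same path.

```bash
python3 -m handwheel '[[0,0,0,0,0,0,5],[0,0,0,0,0,0,5],[0,0,0,0,0,0,5],[0,0,0,0,0,0,5]]'; python3 - <<'E'
from workcell import sense
print(sense()["contact_force"])
E
python3 -m handwheel '[[0,0,0,0,0.1,0,5],[0,0,0,0,0.18,0,5],[0,0,0,0,0.18,0,5],[0,0,0,0,0.18,0,5],[0,0,0,0,0.18,0,5],[0,0,0,0,0.18,0,5],[0,0,0,0,0.18,0,5],[0,0,0,0,0.18,0,5],[0,0,0,0,0.18,0,5],[0,0,0,0,0.18,0,5]]'; python3 -m handwheel '[[0,0,0,0,0.01,0,5],[0,0,0,0,0,0,5],[0,0,0,0,0,0,5],[0,0,0,0,0,0,5]]'; python3 log.py; python3 - <<'E'
from h import *
for n in("scene","top"): cv2.imwrite(f"pics/{n[0]}6.png",snapshot(n))
E
```

```text
time_s: 14.58
tcp_pos: [515.2, -62.4, 222.2]
ee_rot: [-0.001, 1.411, -1.949]
contact_force: [0.2, -0.7, -2.8]
opening: 65.0
gripper_force: 115.3
[ 0.20299699 -0.72353451 -2.80411227]
time_s: 15.82
tcp_pos: [515.0, -62.6, 223.3]
ee_rot: [3.14, 0.005, 1.194]
contact_force: [-0.1, -0.0, -3.3]
opening: 65.1
gripper_force: 115.0
time_s: 16.32
tcp_pos: [515.4, -61.4, 221.7]
ee_rot: [-3.14, 0.001, 1.196]
contact_force: [0.3, 0.2, -2.6]
opening: 65.0
gripper_force: 115.2
16.325 [-0.183 -0.127  1.464 -0.001  1.807  0.191] [515.356 -61.377 221.656] [-3.14   0.001  1.196] [ 0.294  0.203 -2.645] 65.030815767288 115.17064332962036
```

The empty weight (2.75 N) confirms that all three blocks are out. Next I'll turn the bin to the dock's heading and carry it to a point before the mouth.

```bash
python3 -m handwheel '[[0,0,0,0,0,-0.18,5],[0,0,0,0,0,-0.18,5],[0,0,0,0,0,-0.18,5],[0,0,0,0,0,-0.18,5],[0,0,0,0,0,-0.18,5],[0,0,0,0,0,-0.18,5],[0,0,0,0,0,-0.18,5],[0,0,0,0,0,-0.18,5],[0,0,0,0,0,-0.18,5],[0,0,0,0,0,-0.18,5]]'; python3 -m handwheel '[[1,3,0,0,0,0,5],[1.5,4.6,0,0,0,0,5],[1.5,4.6,0,0,0,0,5],[1.5,4.7,0,0,0,0,5],[1.5,4.7,0,0,0,0,5],[1.5,4.7,0,0,0,0,5],[1.5,4.7,0,0,0,0,5],[1.6,4.6,0,0,0,-0.016,5],[0,0,3,0,0,0,5],[0,0,3,0,0,0,5]]'; python3 -m handwheel '[[0,0,2,0,0,0,5],[0,0,1,0,0,0,5],[0,0,0,0,0,0,5],[0,0,0,0,0,0,5]]';python3 log.py
cat > see.py <<'E'
import sys
from h import *
i=sys.argv[1]; s=sense(); T=s["tcp_pos"]; yaw=s["ee_rot"][2]-np.pi
out=[];S=6
bx,by=fr(T[0],T[1],yaw,[(-28,0,0)])[0,:2];dz=T[2]-66.9
b=fr(bx,by,yaw,[(45,33,110+dz),(45,-33,110+dz),(-115,33,110+dz),(-115,-33,110+dz),(45,42,dz),(45,-42,dz),(-45,42,dz),(-45,-42,dz)])
d=fr(569.9,289.7,-0.13,[(45,37,18),(45,-37,18),(-33,37,18),(-33,-37,18),(-86,60,10),(-86,-60,10)])
print("bin",bx,by,yaw,dz)
for n,(x0,y0) in(("scene",(305,165)),("top",(130,165))):
    im=snapshot(n);cv2.imwrite(f"pics/{n}{i}.png",im);w,h=66,90
    c=cv2.resize(im[y0:y0+h,x0:x0+w],None,fx=S,fy=S,interpolation=cv2.INTER_CUBIC)
    for P,col in((b,(0,0,255)),(d,(0,255,0))):
        for u,v in proj(n,P): cv2.circle(c,(int((u-x0+.5)*S-.5),int((v-y0+.5)*S-.5)),3,col,1)
    out.append(c)
cv2.imwrite(f"pics/see{i}.png",np.hstack(out))
E
python3 see.py 7
```

```text
time_s: 17.68
tcp_pos: [515.4, -62.1, 222.2]
ee_rot: [-3.141, -0.0, 3.0]
contact_force: [-0.3, 1.1, -2.2]
opening: 64.5
gripper_force: 114.7
time_s: 18.92
tcp_pos: [452.6, 308.1, 161.7]
ee_rot: [3.142, 0.001, 3.012]
contact_force: [1.2, 0.6, -3.1]
opening: 65.0
gripper_force: 115.2
time_s: 19.42
tcp_pos: [453.5, 307.0, 133.8]
ee_rot: [3.14, 0.002, 3.01]
contact_force: [0.5, -0.0, -1.7]
opening: 65.1
gripper_force: 115.0
19.425 [ 0.533 -0.049  1.545  0.     1.643 -0.906] [453.497 306.986 133.751] [3.14  0.002 3.01 ] [ 0.527 -0.045 -1.687] 65.08349961464093 115.04359245300293
bin 425.7408176033479 310.6725506690308 -0.13204466189908004 66.85083248423516
```

View pics/see7.png

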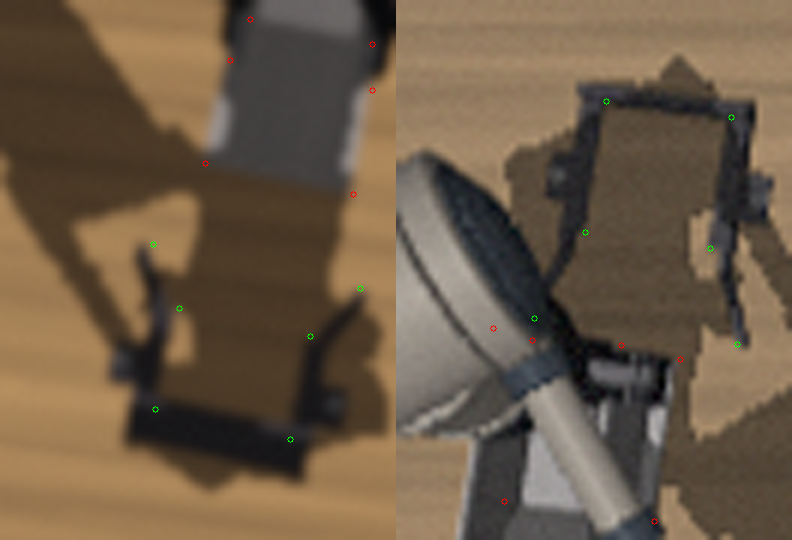

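Both views match the predicted bin corners to about 1 px (scene crop (205,163) and (353,194), top crop (680,358)), so the bin hasn't slipped in the grip. I'll refine the dock's centreline from the unobstructed first top picture, using the inner lip edges.

```bash
python3 - <<'E'
from h import *
np.set_printoptions(precision=2,suppress=True,linewidth=140)
g=cv2.imread("pics/top0.png")[:,:,2].astype(float)
L=[];Rr=[];OL=[];OR=[]
def cross(a,i0,th,st):
    i=i0
    while (a[i]>th): i+=st
    j=i-st; return j+st*(a[j]-th)/(a[j]-a[i]), i
for v in range(178,223):
    a=g[v]; m=174.5-(v-195)*0.12; m=int(round(m))
    w=np.median(a[m-5:m+6]);th=0.62*w
    if a[m]<th: print(v,"dark");continue
    try:
        l,i=cross(a,m,th,-1); r,k=cross(a,m,th,1)
    except IndexError: continue
    # outer edges
    io=i
    while a[io]<th and io>140: io-=1
    ko=k
    while a[ko]<th and ko<210: ko+=1
    ol=io+(a[io]-th)/(a[io]-a[io+1]); orr=ko-(a[ko]-th)/(a[ko]-a[ko-1])
    L.append((l,v));Rr.append((r,v));OL.append((ol,v));OR.append((orr,v))
    if v%2==0: print(v,np.round([ol,l,r,orr],2),int(w))
L,Rr=map(np.array,(L,Rr))
# inner lip edges: left lower edge z=12, right upper edge z=18, rows 187..202
s=(L[:,1]>=186)&(L[:,1]<=202)
A=ray("top",L[s],12)[:,:2];B=ray("top",Rr[s],18)[:,:2]
fa=np.polyfit(A[:,0],A[:,1],1);fb=np.polyfit(B[:,0],B[:,1],1)
print("yaw",np.arctan(fa[0]),np.arctan(fb[0]),"sep",np.cos(np.arctan(fa[0]))*(np.polyval(fa,580)-np.polyval(fb,580)))
for x in(490,540,570,610):print("mid y at",x,(np.polyval(fa,x)+np.polyval(fb,x))/2)
f=ray("top",[(l,v) for l,v in zip((np.array(OL)[:,0]+L[:,0])/2,L[:,1])],10),ray("top",np.c_[(np.array(OR)[:,0]+Rr[:,0])/2,L[:,1]],10)
for a,b in list(zip(*f))[-16:]:print(a[:2],b[:2],((a+b)/2)[:2])
E
```

```text
178 [ 75.64  75.64 220.61 220.61] 158
180 [ 75.18  75.18 476.84 476.84] 72
184 [160.5  164.24 181.95 189.45] 134
186 [159.74 164.25 184.78 189.27] 153
188 [159.55 163.58 184.49 188.72] 161
190 [158.14 163.39 184.01 188.51] 161
192 [155.44 163.28 183.75 188.42] 154
194 [157.57 163.24 183.6  190.67] 153
196 [154.75 162.32 183.03 192.17] 155
198 [157.17 162.25 182.93 188.49] 155
200 [157.63 161.58 182.66 191.45] 158
202 [157.12 161.4  182.23 186.62] 157
204 [156.83 159.64 181.84 186.51] 157
206 [156.81 159.43 183.26 186.45] 149
208 [155.91 158.49 183.64 185.7 ] 145
210 [154.83 157.3  183.71 185.52] 152
212 [153.67 156.   184.3  186.32] 152
214 [152.32 154.88 184.79 186.44] 147
216 [151.28 153.59 185.24 187.36] 154
218 [ 74.73  74.73 185.69 187.41] 138
220 [ 74.92  74.92 186.04 188.23] 154
222 [ 75.38  75.38 186.93 188.31] 157
yaw -0.13574177740667728 -0.12077488271144628 sep 73.37565552707841
mid y at 490 301.1047997078424
mid y at 540 294.6561185447541
mid y at 570 290.78690984690115
mid y at 610 285.6279649164305
[529.65 343.73] [529.6 248.7] [529.63 296.21]
[526.12 345.62] [526.07 249.19] [526.1  297.41]
[522.6  347.92] [522.54 249.6 ] [522.57 298.76]
[519.07 349.36] [519.01 249.2 ] [519.04 299.28]
[515.55 351.24] [515.49 248.58] [515.52 299.91]
[512.03 353.39] [511.96 246.58] [512.   299.98]
[508.52 355.29] [508.44 245.98] [508.48 300.63]
[505.01 357.47] [504.93 245.34] [504.97 301.41]
[501.5  359.18] [501.41 244.85] [501.45 302.01]
[497.99 361.26] [497.9  242.76] [497.94 302.01]
[494.49 362.68] [494.39 242.02] [494.44 302.35]
[491.16 632.3 ] [490.88 241.7 ] [491.02 437.  ]
[487.67 631.77] [487.38 241.07] [487.52 436.42]
[484.17 631.16] [483.88 239.48] [484.03 435.32]
[480.68 630.95] [480.38 238.54] [480.53 434.75]
[477.19 629.07] [476.88 237.61] [477.04 433.34]
```

```bash
python3 -m handwheel '[[0.2,-0.17,2,0,0,0,5],[0,0,2,0,0,0,5],[0,0,1.5,0,0,0,5],[0,0,0.7,0,0,0,5],[0,0,0,0,0,0,5],[0,0,0,0,0,0,5],[0,0,0,0,0,0,5]]'; python3 log.py; python3 -m handwheel '[[0,0,0.15,0,0,0,5],[0,0,0,0,0,0,5],[0,0,0,0,0,0,5]]'; python3 -m handwheel '[[0,0,0.15,0,0,0,5],[0,0,0,0,0,0,5],[0,0,0,0,0,0,5]]';python3 -c "
from workcell import sense
s=sense();print(s['torque'],s['contact_force'])"
```

```text
time_s: 20.4
tcp_pos: [451.1, 305.6, 71.2]
ee_rot: [3.141, 0.001, 3.01]
contact_force: [-0.3, 0.5, -1.4]
opening: 64.8
gripper_force: 115.0
20.4 [ 0.533 -0.03   1.638 -0.     1.532 -0.906] [451.107 305.62   71.211] [3.141 0.001 3.01 ] [-0.339  0.53  -1.435] 64.77093400338507 115.04680395126343
time_s: 20.78
tcp_pos: [450.7, 305.3, 68.8]
ee_rot: [-3.142, 0.0, 3.01]
contact_force: [-0.6, 0.4, -2.8]
opening: 65.1
gripper_force: 115.0
time_s: 21.15
tcp_pos: [450.6, 305.3, 67.2]
ee_rot: [-3.142, -0.0, 3.01]
contact_force: [0.1, -0.4, -2.4]
opening: 65.0
gripper_force: 115.0
[ 0.00543925 -0.09236738  0.02947848] [ 0.07759101 -0.43979474 -2.37042777]
```

```bash
python3 -m handwheel '[[0,0,0.08,0,0,0,5],[0,0,0,0,0,0,5],[0,0,0,0,0,0,5]]'; python3 -m handwheel '[[0,0,0.08,0,0,0,5],[0,0,0,0,0,0,5],[0,0,0,0,0,0,5]]';python3 -c "
from workcell import sense
s=sense();print(s['torque'],s['contact_force'])"
```

```text
time_s: 21.52
tcp_pos: [450.8, 305.4, 66.9]
ee_rot: [3.141, 0.0, 3.01]
contact_force: [-2.2, -0.6, 1.5]
opening: 64.9
gripper_force: 115.4
time_s: 21.9
tcp_pos: [450.9, 305.4, 66.9]
ee_rot: [3.141, 0.001, 3.01]
contact_force: [-2.8, -2.4, 5.4]
opening: 65.1
gripper_force: 115.8
[-0.32907163  0.37591556  0.02643625] [-2.78022059 -2.35366573  5.35908622]
```

```bash
python3 -m handwheel '[[0,0,-0.13,0,0,0,5],[-0.6,0,0,0,0,0,5],[-1,0,0,0,0,0,5],[-1,0,0,0,0,0,5],[-1,0,0,0,0,0,5],[-1,0,0,0,0,0,5],[-0.5,0,0,0,0,0,5],[0,0,0,0,0,0,5],[0,0,0,0,0,0,5]]'; python3 -m handwheel '[[-0.4,0,0,0,0,0,5],[-0.4,0,0,0,0,0,5],[-0.4,0,0,0,0,0,5],[-0.4,0,0,0,0,0,5],[0,0,0,0,0,0,5],[0,0,0,0,0,0,5]]'; python3 log.py
```

```text
time_s: 23.02
tcp_pos: [501.5, 298.5, 66.9]
ee_rot: [-3.141, 0.001, 3.01]
contact_force: [1.4, -0.4, -1.0]
opening: 65.1
gripper_force: 115.3
time_s: 23.78
tcp_pos: [517.4, 296.4, 66.9]
ee_rot: [-3.142, 0.001, 3.01]
contact_force: [0.9, -0.5, -2.4]
opening: 64.8
gripper_force: 115.3
23.775 [ 0.463  0.111  1.501 -0.     1.529 -0.975] [517.39  296.41   66.935] [-3.142  0.001  3.01 ] [ 0.856 -0.47  -2.372] 64.82707051093129 115.26684880256653
```

```bash
python3 -m handwheel '[[-0.4,0,0,0,0,0,5],[-0.4,0,0,0,0,0,5],[-0.4,0,0,0,0,0,5],[0,0,0,0,0,0,5],[0,0,0,0,0,0,5]]'; python3 -m handwheel '[[-0.4,0,0,0,0,0,5],[-0.5,0,0,0,0,0,5],[-0.5,0,0,0,0,0,5],[-0.5,0,0,0,0,0,5],[0,0,0,0,0,0,5],[0,0,0,0,0,0,5]]'
```

```text
time_s: 24.4
tcp_pos: [529.2, 294.8, 66.9]
ee_rot: [-3.141, 0.0, 3.01]
contact_force: [0.5, -0.6, -1.5]
opening: 65.1
gripper_force: 115.2
time_s: 25.15
tcp_pos: [548.0, 292.4, 66.9]
ee_rot: [-3.141, 0.0, 3.01]
contact_force: [-0.0, 1.1, -1.0]
opening: 65.0
gripper_force: 115.2
```

```bash
python3 -m handwheel '[[-0.5,0,0,0,0,0,5],[-0.5,0,0,0,0,0,5],[-0.5,0,0,0,0,0,5],[-0.5,0,0,0,0,0,5],[0,0,0,0,0,0,5],[0,0,0,0,0,0,5]]'; python3 -m handwheel '[[-0.4,0,0,0,0,0,5],[-0.4,0,0,0,0,0,5],[-0.4,0,0,0,0,0,5],[-0.4,0,0,0,0,0,5],[0,0,0,0,0,0,5],[0,0,0,0,0,0,5]]'; python3 -m handwheel '[[-0.2,0,0,0,0,0,5],[-0.2,0,0,0,0,0,5],[0,0,0,0,0,0,5],[0,0,0,0,0,0,5]]'
```

```text
time_s: 25.9
tcp_pos: [567.7, 289.8, 67.0]
ee_rot: [-3.142, 0.0, 3.01]
contact_force: [1.3, -0.0, -2.8]
opening: 65.0
gripper_force: 115.2
time_s: 26.65
tcp_pos: [583.5, 287.7, 66.9]
ee_rot: [-3.142, -0.0, 3.01]
contact_force: [-0.1, -0.8, -1.6]
opening: 64.8
gripper_force: 115.3
time_s: 27.15
tcp_pos: [587.5, 287.2, 66.9]
ee_rot: [-3.142, -0.0, 3.01]
contact_force: [0.4, 0.2, -2.9]
opening: 64.9
gripper_force: 115.3
```

```bash
for i in 1; do python3 -m handwheel '[[-0.2,0,0,0,0,0,5],[-0.2,0,0,0,0,0,5],[-0.2,0,0,0,0,0,5],[0,0,0,0,0,0,5],[0,0,0,0,0,0,5]]'; done; python3 -m handwheel '[[-0.1,0,0,0,0,0,5],[-0.1,0,0,0,0,0,5],[0,0,0,0,0,0,5]]' | grep -E "tcp|contact"; python3 -m handwheel '[[-0.1,0,0,0,0,0,5],[0,0,0,0,0,0,5]]'| grep -E "tcp|contact"
```

```text
time_s: 27.78
tcp_pos: [593.4, 286.4, 67.0]
ee_rot: [3.142, -0.0, 3.01]
contact_force: [0.2, -0.2, -2.4]
opening: 64.9
gripper_force: 115.3
tcp_pos: [595.5, 286.1, 67.0]
contact_force: [0.8, 0.5, -1.6]
tcp_pos: [596.4, 286.0, 67.0]
contact_force: [-0.4, -0.0, -2.0]
```

```bash
python3 -m handwheel '[[-0.1,0,0,0,0,0,5],[0,0,0,0,0,0,5],[0,0,0,0,0,0,5]]' | grep -E "tcp|contact"; python3 -m handwheel '[[-0.1,0,0,0,0,0,5],[0,0,0,0,0,0,5],[0,0,0,0,0,0,5]]'| grep -E "tcp|contact";python3 -m handwheel '[[-0.1,0,0,0,0,0,5],[0,0,0,0,0,0,5],[0,0,0,0,0,0,5]]'| grep -E "tcp|contact"
```

```text
tcp_pos: [597.4, 285.9, 67.0]
contact_force: [-0.1, 0.2, -2.2]
tcp_pos: [598.2, 285.8, 66.9]
contact_force: [0.0, 0.1, -1.6]
tcp_pos: [598.5, 285.8, 67.0]
contact_force: [-5.2, 0.5, 0.8]
```

```bash
python3 see.py 8
```

```text
bin 570.7344520685326 289.44987887582073 -0.1315910061403307 0.10919799489727211
```

View pics/see8.png

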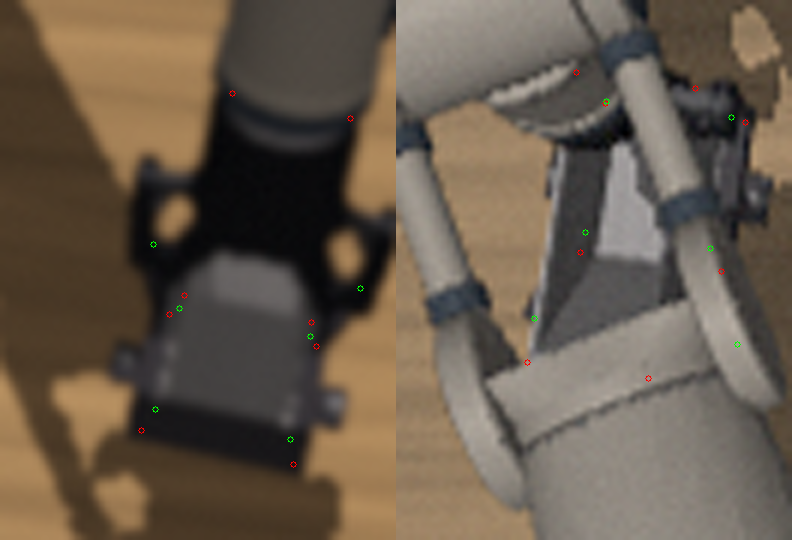

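Scene crop: the bin is seated in the dock, with its back wall against the stop at about (225,400). The contact came at origin x = 570.7, against an expected 570. I'll press a little further to confirm it is seated, set it down, release and withdraw.

```bash
python3 -m handwheel '[[-0.1,0,0,0,0,0,5],[0,0,0,0,0,0,5],[0,0,0,0,0,0,5]]' | grep -E "tcp|contact"; python3 -m handwheel '[[-0.1,0,0.04,0,0,0,5],[0,0,0,0,0,0,5],[0,0,0,0,0,0,5]]'| grep -E "tcp|contact"
```

```text
tcp_pos: [598.7, 285.8, 67.0]
contact_force: [-7.7, 0.4, 2.8]
tcp_pos: [598.9, 285.8, 67.1]
contact_force: [-11.9, -0.2, 4.4]
```

```bash
python3 -m handwheel '[[0,0,0,0,0,0,6.8],[0,0,0,0,0,0,8.5],[0,0,0,0,0,0,8.5],[0,0,0,0,0,0,8.5],[0,0,0,0,0,0,8.5],[0,0,0,0,0,0,8.5]]' 20; python3 -m handwheel '[[0,0,-1,0,0,0,8.5],[0,0,-2,0,0,0,8.5],[0,0,-4,0,0,0,8.5],[0,0,-4,0,0,0,8.5],[0,0,-4,0,0,0,8.5],[0,0,-3,0,0,0,8.5],[3,0,-3,0,0,0,8.5],[5,0,0,0,0,0,8.5],[5,0,0,0,0,0,8.5],[5,0,0,0,0,0,8.5]]'; python3 -m handwheel '[[4,-3,0,0,0,0,8.5],[2,-5,0,0,0,0,8.5],[0,-6,0,0,0,0,8.5],[0,-6,0,0,0,0,8.5],[0,0,0,0,0,0,8.5],[0,0,0,0,0,0,8.5]]'; python3 - <<'E'
from h import *
a=snapshot("scene");b=snapshot("top");cv2.imwrite("pics/s9.png",a);cv2.imwrite("pics/t9.png",b)
S=5
def cr(n,im,x0,y0,w,h):
    c=cv2.resize(im[y0:y0+h,x0:x0+w],None,fx=S,fy=S,interpolation=cv2.INTER_CUBIC)
    for u,v in proj(n,fr(570.3,290,-.13,[(45,33,110),(45,-33,110),(-115,33,110),(-115,-33,110)])): cv2.circle(c,(int((u-x0+.5)*S-.5),int((v-y0+.5)*S-.5)),3,(0,0,255),1)
    return c
cv2.imwrite("pics/f9.png",np.vstack([cr("scene",a,225,180,155,59),cr("top",b,140,165,155,60)]))
E
```

```text
time_s: 31.12
tcp_pos: [601.4, 285.4, 66.6]
ee_rot: [3.142, 0.0, 3.01]
contact_force: [-0.3, -0.2, -0.4]
opening: 84.8
gripper_force: 0.0
time_s: 32.38
tcp_pos: [421.4, 309.1, 278.8]
ee_rot: [3.14, 0.002, 3.01]
contact_force: [0.2, 1.0, 0.4]
opening: 85.1
gripper_force: 0.0
time_s: 33.12
tcp_pos: [337.2, 118.7, 278.1]
ee_rot: [3.14, 0.003, 3.009]
contact_force: [-0.5, 0.1, -0.1]
opening: 85.0
gripper_force: 0.0
```

View pics/f9.png

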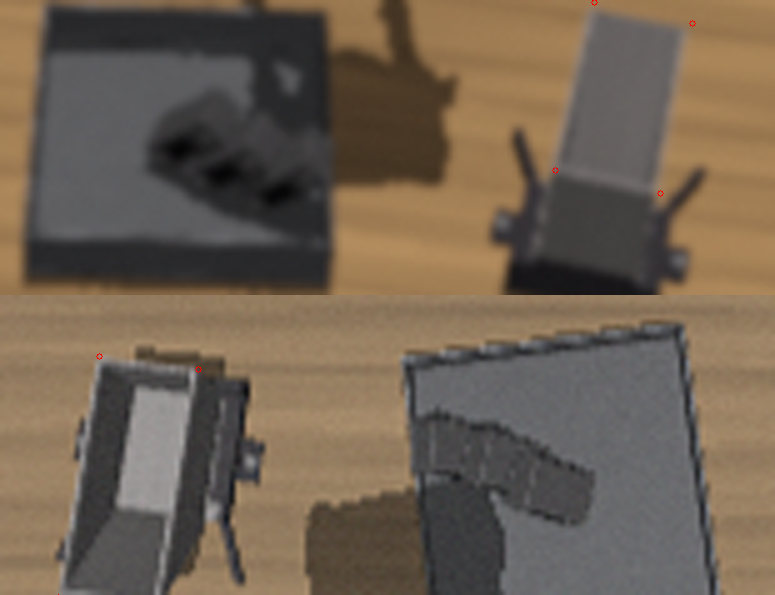

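The final picture shows the three blocks lying in a row in the tray (top half of the picture stack (190,140), (235,165) and (285,185); lower half (450,445) to (560,490)). The bin is empty and upright in the dock, with its rim corners within about 1–2 px of the home position, and the arm is clear.

```bash
python3 -c "
from workcell import *
print(close_job())"
```

```text
the job is handed in; nothing more can be done
None
```

The job is handed in: all three relay blocks are in the tray, and the empty bin is upright in the dock, home against the end stop (peak push about 12 N). I never reached for the screwdriver, can or carton, but I took no final close-up of them; it took about 33 s of the 64 s limit.

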